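Pack two gift cartons of preserves

TASK

Make up two gift cartons from the stock on the table. The three-cell carton gets the sauce bottle in its middle cell, with the wide squat jar in one end cell and the hexagonal jar in the other; the two-cell carton gets the tall jar and the small jar, one in each cell. It is all glass: set each one down upright on the carton's floor without dropping it or knocking any over, and leave the pickle jar, the tape roll and the stack of lids where they are.

Things in the scene. Friction and masses are not known exactly. Their poses are not given: they have to be found in the camera images.
- bottle: Loose glass bottle of red sauce with a narrow neck, upright, 170 mm high, about 0.42 kg (all masses vary by up to 20%). Round body 58 mm in diameter up to 98 mm height, shoulder narrowing to a neck 26 mm in diameter from 130 to 146 mm height, white cap 30 mm in diameter from 146 mm to the top. Origin: centre of the underside; z up along its axis.
- tall_jar: Loose tall slim round jar of red sauce with white lid, upright: a straight cylinder 60 mm in diameter and 130 mm high, lid included (lid as wide as the glass), about 0.42 kg. Origin: centre of the underside; z up along its axis.
- hex_jar: Loose six-sided jar of jam, upright: hexagonal prism 58 mm across flats (67 mm across corners) up to 78 mm height, above it a short neck and a round white lid 54 mm in diameter from 84 mm to the top at 98 mm, about 0.28 kg. Origin: centre of the underside; z up; the flats face along its own x axis and at every 60 degrees from it.
- squat_jar: Loose wide low round jar of jam with white lid, upright: a straight cylinder 68 mm in diameter and 82 mm high, lid included (lid as wide as the glass), about 0.33 kg. Origin: centre of the underside; z up along its axis.
- small_jar: Loose small round jar of jam with white lid, the smallest of all, upright: a straight cylinder 50 mm in diameter and 68 mm high, lid included (lid as wide as the glass), about 0.16 kg. Origin: centre of the underside; z up along its axis.
- carton3: Open low kraft cardboard carton with three square cells in a row, fixed to the table: 268 mm long (own x), 92 mm wide (own y), outer walls 28 mm high and 4 mm thick, the two dividers 25 mm high. Each cell is 84 x 84 mm inside with its floor 4 mm above the table; cell centres at x = -88, 0 and +88 mm, y = 0. Origin: centre of the underside.
- carton2: Open low kraft cardboard carton with two square cells in a row, fixed to the table: 180 mm long (own x), 92 mm wide (own y), outer walls 28 mm high and 4 mm thick, the divider 25 mm high. Each cell is 84 x 84 mm inside with its floor 4 mm above the table; cell centres at x = -44 and +44 mm, y = 0. Origin: centre of the underside.
- pickle_jar: Big round jar of green pickles among the stock, not to be packed, loose: glass 94 mm in diameter, white lid 82 mm in diameter, 136 mm high. To be left alone. Origin: centre of the underside.
- tape_roll: Roll of brown packing tape lying flat among the stock, loose: ring 100 mm outside, 72 mm inside diameter, 48 mm high. To be left alone. Origin: centre of the underside.
- lid_stack: Stack of four spare white lids among the stock, loose, in one piece: 82 mm in diameter, 44 mm high. To be left alone. Origin: centre of the underside.
Things that resemble listed ones, but are neither listed nor needed, are in the scene too. Leave any yellow look-alike of the small_jar alone.

How it is judged:
By the outcome, as a careful person would: the job done as asked, in the order asked, and still so for the second after the job is handed in, with the robot touching nothing.
It also fails if it takes over 122 s, if anything falls off the work surface, if the arm or the gripper's body presses on something with over 40 N, if the wrist force passes 120 N, or if a joint passes its speed limit or range.

ROBOT

A 6-joint arm with a two-finger parallel gripper is mounted at the origin on the work surface. World frame = base frame: x ahead of the robot, y to its left, z up, the work surface at z = 0. Lengths are in mm, angles in rad, forces in N, time in s.
With the tool pointing down it reaches from about 300 to 775 mm from the base axis. Payload 14.6 kg.
Tool frame: the origin (TCP) lies between the finger pads; the fingertips stand 19 mm ahead of it and the grasp point (between the pads) is the TCP; z points along the fingers, y is the line along which they close (so a half turn about z gives the same grasp; the last joint's range is limited). The gripper opens to 94 mm and grips with 3 to 60 N. Pads are 16 mm wide; open, the fingers measure 119 mm over their backs; the gripper's body (75 mm by 177 mm) begins 78 mm behind the grasp point.
Start: joints at [1.173, 0.3, 1.521, -0, 1.321, -0.067], TCP at [178.637, 520.171, 224.446] pointing down, gripper open.
Joint ranges: [-3.03, 3.03], [-0.79, 2.21], [0.23, 2.52], [-1.04, 4.18], [0, 3.07], [-2.55, 2.55]. Speed limits (rad/s): [2.22, 2.22, 2.57, 3.14, 3.14, 3.14].

INTERFACE

Orientations are given as [roll, pitch, yaw] about the fixed x, y, z axes, in that order (R = Rz(yaw) Ry(pitch) Rx(roll)).
In Python, from cell import monitor, imaging, job, find_in, trace gives the robot as it stands. The module is installed in compiled form; this text tells all that it offers.
- The arm moves only by the tool arm_command, never from a script. Its argument "steps" is a list of rows, each a list of 5 numbers: the opening, from 0 (shut) to 1 (fully open), then the shift along the tool's x, y, z in mm, then the turn about the tool's z in degrees. In form: [[gripper, dx, dy, dz, turn], ...]. A call has 1 to 20 rows; each row is the pose to reach, as a shift and turn from the pose commanded when the call began, along the tool's axes at that moment; what a row does not reach only later rows make up. A row lasts 1/8 s, in which the tool goes at most 62.5 mm and 10.7 degrees, less where a joint would pass 70% of its speed; a pose out of reach is approached as far as the arm can. A call with a gripper value outside its range is refused whole. The fingers move at their own pace and stop on an object; "force" is the grip in N (left out, the last holds). Time passes only in rows, so rows that repeat a pose let the fingers close. It gives the time, the measured TCP pose, the force, the opening and the grip force at its end, in the units of the state.
- monitor.read_state(): the state, without advancing time (a new reading comes with each control period).
- imaging.camera(name): name is "scene" or "top"; returns a dict with "img" (480x640x3 uint8, red, green, blue), "mtx" (3x3 intrinsics, pixels), "view" (4x4, takes a point from world to camera coordinates). Camera axes: x right, y down, z forward; pixel columns grow to the right and rows downward; lengths in mm; the calibration is good to about 2 mm. A picture is of the moment at which its call begins. There is no depth.
- job.sign_off(): hands the job in; it is judged then, once.
Trained networks look in a picture, given as the dict that the camera call returned (one of the last four; its "shot" number tells which), for a name from the list of things; names that differ only in an ending like _2 or _b are one class to them, and where a whole thing is asked for, a point or a joint stands for the part that bears it (a point fixed in the world has none). Each returns a list of dicts, best first, with "p" (0 to 1); they miss things now and then, are a little off and sometimes report something else, mostly with a low value. They report only what shows in the picture. A call takes as long as a camera call. They do not tell look-alikes from the thing itself.
- find_in(picture, target): "rect" ([centre column, centre row, width, height] in pixels, round what is visible of it).
- trace(picture, target): "region" (480x640 bool, what is visible of it) and "rect" ([centre column, centre row, width, height] in pixels, round what is visible of it).
The state is a dict: "clock": time; "joints": joint angles; "qd": joint speeds; "effort": joint torques, N m; "eef_pos": TCP position; "eef_rot": TCP orientation; "wrist_force": force on the tool from outside, world axes, zero at the start; "moment": the same for the moment, N m; "finger_gap": finger opening in mm; "finger_force": force on a finger pad.
Only numpy, scipy, OpenCV 4.12 (cv2) and the standard library are available. Lean on these libraries where they do the work, as an engineer would, in place of code of your own. Each camera call takes 0.05 s, during which the arm holds its last target. There are 200 camera calls.

## Working session

There is one attempt and no reset: what is moved stays moved. The work goes in short steps, Python scripts to look and compute and a tool call to move; the robot and the scene stay as the last step left them, time stands still between calls to the robot, and variables do not carry over. Pictures are saved under pics/ and viewed, at most 14 in all, crops included, and the job is handed in when it is done.

Besides the shell and the picture viewer there is one more tool, called after "Emit:" by a JSON object that holds its "name" and its "arguments", one argument or row to a line. arm_command: Moves the arm, as the interface text tells. Its arguments: {"type":"object","properties":{"steps":{"type":"array","items":{"type":"array","items":{"type":"number"}}},"force":{"type":"number"}},"required":["steps"]}

```bash
mkdir -p pics; python3 - <<'E'
from cell import monitor, imaging, find_in
import cv2
s=monitor.read_state();print({k:s[k] for k in('clock','eef_pos','eef_rot','finger_gap')})
for n in('scene','top'):
    c=imaging.camera(n);cv2.imwrite(f'pics/{n}0.png',c['img'][:,:,::-1]);print(n,c['mtx'].round(1).tolist(),c['view'].round(3).tolist())
    for t in 'bottle tall_jar hex_jar squat_jar small_jar carton3 carton2 pickle_jar tape_roll lid_stack'.split():
        print(t,[(round(d['p'],2),[round(float(v)) for v in d['rect']]) for d in find_in(c,t)[:4]])
E
```

```text
{'clock': 0.0, 'eef_pos': array([178.54471597, 519.96093028, 223.8864841 ]), 'eef_rot': array([-3.14044639e+00, -7.94374975e-05,  2.81082914e+00]), 'finger_gap': 94.04373955891488}
scene [[434.2, 0.0, 318.7], [0.0, 434.2, 244.4], [0.0, 0.0, 1.0]] [[0.456, 0.89, 0.007, -266.046], [0.703, -0.355, -0.616, -357.386], [-0.546, 0.286, -0.788, 1240.591], [0.0, 0.0, 0.0, 1.0]]
bottle [(0.73, [345, 220, 30, 73])]
tall_jar [(0.76, [257, 320, 43, 61])]
hex_jar [(0.68, [284, 209, 28, 47])]
squat_jar [(0.64, [411, 267, 48, 51]), (0.4, [410, 188, 81, 64])]
small_jar [(0.9, [390, 225, 25, 41]), (0.78, [354, 189, 20, 30])]
carton3 [(0.86, [160, 310, 101, 129]), (0.73, [411, 190, 76, 68])]
carton2 [(0.86, [160, 310, 101, 129]), (0.73, [411, 190, 76, 68])]
pickle_jar [(0.77, [275, 257, 46, 76])]
tape_roll [(0.58, [225, 245, 48, 48])]
lid_stack [(0.95, [334, 295, 46, 50])]
top [[579.0, 0.0, 328.7], [0.0, 579.0, 239.3], [0.0, 0.0, 1.0]] [[0.018, -1.0, 0.006, -18.301], [-0.982, -0.019, -0.187, 572.057], [0.187, -0.002, -0.982, 1202.122], [0.0, 0.0, 0.0, 1.0]]
bottle [(0.57, [291, 249, 27, 32])]
tall_jar [(0.84, [404, 191, 38, 36]), (0.59, [247, 301, 30, 26])]
hex_jar [(0.95, [329, 306, 34, 31]), (0.71, [256, 190, 35, 41])]
squat_jar [(0.9, [255, 188, 36, 38])]
small_jar [(0.91, [248, 302, 30, 26]), (0.62, [243, 240, 30, 25])]
carton3 [(0.66, [472, 268, 63, 121]), (0.65, [187, 281, 46, 86])]
carton2 [(0.66, [472, 268, 63, 121]), (0.65, [187, 281, 46, 86])]
pickle_jar []
tape_roll [(0.97, [394, 302, 47, 44])]
lid_stack [(0.57, [330, 203, 34, 38]), (0.43, [473, 267, 65, 123])]
```

View pics/top0.png

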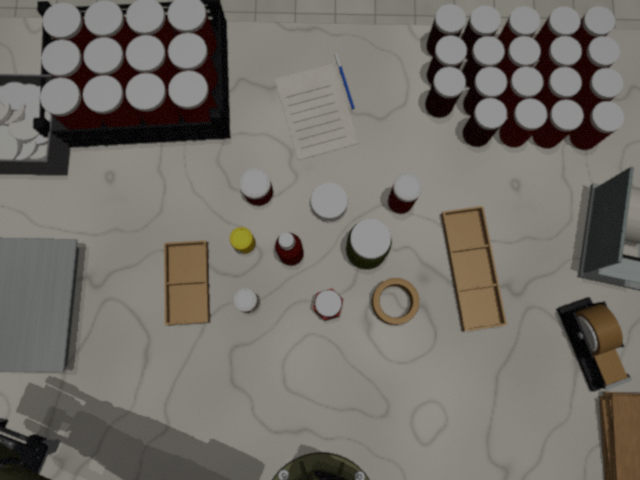

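View pics/scene0.png

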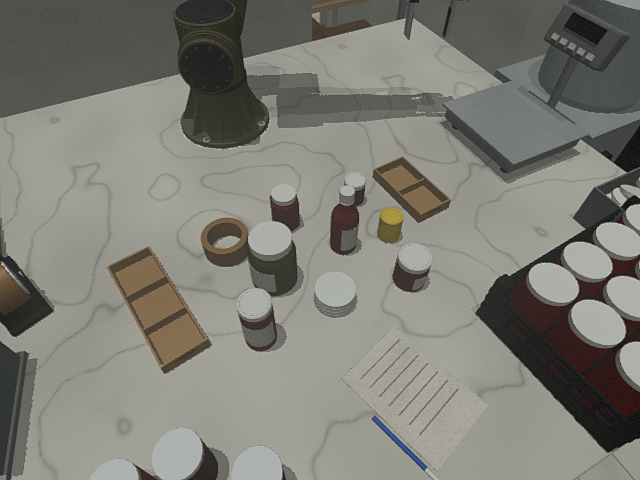

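Top view:
- Squat jar (256,188), lid stack (330,202) and tall jar (404,192).
- Yellow look-alike (242,240), which can be taken for the small jar, bottle (290,248) and pickle jar (370,243).
- Small jar, white lid (246,300), hex jar (328,304) and tape roll (396,301).
- Carton2 (187,283) and carton3 (472,268).

The stock crates at the back are not involved. Next I fit poses by silhouettes in both views.

```bash
cat > h.py <<'E'
import numpy as np,cv2
from scipy.optimize import minimize
from cell import imaging,trace,monitor
def prism(prof,n=40,hexa=False):
    a=np.arange(n)*2*np.pi/n
    return np.array([[r*np.cos(t),r*np.sin(t),z] for r,z in prof for t in a])
H=np.array([[33.5*np.cos(t),33.5*np.sin(t),z] for z in(0,78) for t in np.pi/6+np.arange(6)*np.pi/3])
box=lambda L:np.array([[x,y,z] for x in(-L/2,L/2) for y in(-46,46) for z in(0,28)])
M={'bottle':[prism([(29,0),(29,98)]),prism([(29,98),(13,130)]),prism([(13,130),(13,146)]),prism([(15,146),(15,170)])],
'tall_jar':[prism([(30,0),(30,130)])],'squat_jar':[prism([(34,0),(34,82)])],'small_jar':[prism([(25,0),(25,68)])],
'hex_jar':[H,prism([(27,84),(27,98)]),prism([(25,78),(25,84)])],'carton3':[box(268)],'carton2':[box(180)],
'pickle_jar':[prism([(47,0),(47,115)]),prism([(41,100),(41,136)])],'tape_roll':[prism([(50,0),(50,48)])],'lid_stack':[prism([(41,0),(41,44)])]}
def proj(c,P):
    q=P@c['view'][:3,:3].T+c['view'][:3,3];q=q@c['mtx'].T;return q[:,:2]/q[:,2:]
def place(P,p):
    c,s=np.cos(p[2]),np.sin(p[2]);return P@np.array([[c,s,0],[-s,c,0],[0,0,1]])+[p[0],p[1],p[3] if len(p)>3 else 0]
def render(c,name,p):
    m=np.zeros((480,640),np.uint8)
    for P in M[name]:
        h=cv2.convexHull(proj(c,place(P,p)).astype(np.float32))
        cv2.fillPoly(m,[np.round(h*16).astype(np.int32)],255,cv2.LINE_AA,4)
    return m/255.
def ray(c,u,v,z):
    d=c['view'][:3,:3].T@np.linalg.inv(c['mtx'])@[u,v,1];o=-c['view'][:3,:3].T@c['view'][:3,3]
    return (o+d*(z-o[2])/d[2])[:2]
def fit(name,obs,p0,yaw,z=0):
    def cost(q):
        p=[q[0],q[1],q[2]/50 if yaw else 0,z]
        return sum(1-np.minimum(r:=render(c,name,p),m).sum()/np.maximum(r,m).sum() for c,m in obs)/len(obs)
    best=min((minimize(cost,[p0[0],p0[1],y*50],method='Nelder-Mead',options=dict(initial_simplex=np.array([p0[0],p0[1],y*50])+np.array([[0,0,0],[8,0,0],[0,8,0],[0,0,8]]),xatol=.1,fatol=1e-5)) for y in ([p0[2]] if len(p0)>2 else [0])),key=lambda r:r.fun)
    return best.x[0],best.x[1],best.x[2]/50,best.fun
def get(c,name,near):
    for d in trace(c,name):
        if np.hypot(d['rect'][0]-near[0],d['rect'][1]-near[1])<22:return d['region'].astype(float)
E
cat > m.py <<'E'
from h import *
T={'bottle':(290,248),'tall_jar':(404,192),'hex_jar':(328,304),'squat_jar':(256,188),'small_jar':(246,300),'carton3':(472,268),'carton2':(187,283),'pickle_jar':(370,243),'tape_roll':(396,301),'lid_stack':(330,202)}
S={'bottle':(345,220),'tall_jar':(257,320),'hex_jar':(284,209),'squat_jar':(411,267),'small_jar':(354,189),'carton3':(160,310),'carton2':(411,190),'pickle_jar':(275,257),'tape_roll':(225,245),'lid_stack':(334,295)}
ct,cs=imaging.camera('top'),imaging.camera('scene')
for n in T:
    z=M[n][-1][:,2].max();g=list(ray(ct,*T[n],z/2))
    y=n[:6]=='carton'; 
    if y: g+=[1.57]
    if n=='carton3': g[2]=1.66
    a,b=get(ct,n,T[n]),get(cs,n,S[n])
    for lab,o in(('t',[(ct,a)]),('s',[(cs,b)]),('ts',[(ct,a),(cs,b)])):
        if any(m is None for _,m in o): print(n,lab,'none');continue
        r=fit(n,o,g,y);print(n,lab,np.round(r,3))
    if n=='hex_jar' and a is not None and b is not None:
        for k in range(0,60,10): print(k,np.round(fit(n,[(ct,a),(cs,b)],[*r[:2],np.radians(k)],True),3))
im=np.hstack([cv2.resize(cs['img'][180:240,255:315],None,fx=6,fy=6,interpolation=3),cv2.resize(ct['img'][275:335,230:290] if 0 else ct['img'][277:337,300:360],None,fx=6,fy=6,interpolation=3)])
cv2.imwrite('pics/hex.png',im[:,:,::-1])
E
python3 m.py
```

```text
bottle t [ 5.48096e+02  7.79020e+01 -2.30000e-02  8.00000e-02]
bottle s [ 5.46402e+02  7.82570e+01 -7.50000e-02  7.30000e-02]
bottle ts [ 5.48154e+02  7.71550e+01 -2.90000e-02  8.00000e-02]
tall_jar t [ 6.72401e+02 -1.68660e+02  1.17000e-01  9.40000e-02]
tall_jar s [ 6.72184e+02 -1.69012e+02  6.80000e-02  6.60000e-02]
tall_jar ts [ 6.72376e+02 -1.68646e+02  1.00000e-03  8.10000e-02]
hex_jar t [ 4.31408e+02 -7.81700e+00  3.00000e-03  1.24000e-01]
hex_jar s [ 4.31771e+02 -6.74300e+00 -1.90000e-02  2.18000e-01]
hex_jar ts [ 4.31497e+02 -7.05700e+00  8.00000e-02  1.71000e-01]
0 [ 4.31738e+02 -7.80400e+00  1.61000e-01  1.48000e-01]
10 [ 4.31246e+02 -8.19500e+00  2.06000e-01  1.45000e-01]
20 [ 4.31851e+02 -7.99800e+00  2.34000e-01  1.49000e-01]
30 [ 4.30787e+02 -6.92300e+00  1.86000e-01  1.51000e-01]
40 [ 4.3192e+02 -7.4280e+00  1.5200e-01  1.5000e-01]
50 [ 4.308e+02 -7.977e+00  1.241e+00  1.460e-01]
squat_jar t [6.90090e+02 1.55771e+02 9.00000e-03 7.80000e-02]
squat_jar s [6.85930e+02 1.58234e+02 5.90000e-02 1.28000e-01]
squat_jar ts [6.90102e+02 1.55501e+02 1.48000e-01 1.05000e-01]
small
[... 345 characters left out ...]
02  1.60000e-01  4.00000e-02]
carton2 t [4.78374e+02 3.03837e+02 3.21200e+00 5.00000e-02]
carton2 s [4.77005e+02 3.03085e+02 9.90000e-02 3.20000e-02]
carton2 ts [5.18396e+02 3.08680e+02 1.50000e-01 3.80000e-01]
pickle_jar t [ 5.59761e+02 -9.07440e+01  2.00000e-02  1.10000e-01]
pickle_jar s [ 5.56933e+02 -9.09740e+01  7.40000e-02  1.02000e-01]
pickle_jar ts [ 5.59876e+02 -9.17720e+01  6.40000e-02  1.08000e-01]
tape_roll t none
tape_roll s [ 4.39833e+02 -1.53099e+02  7.00000e-03  2.42000e-01]
tape_roll ts none
lid_stack t [ 6.6359e+02 -5.0110e+00  3.5000e-02  1.0700e-01]
lid_stack s [ 6.63863e+02 -6.73000e+00 -3.00000e-03  6.20000e-02]
lid_stack ts [ 6.636e+02 -6.790e+00  1.520e-01  8.700e-02]
```

View pics/hex.png

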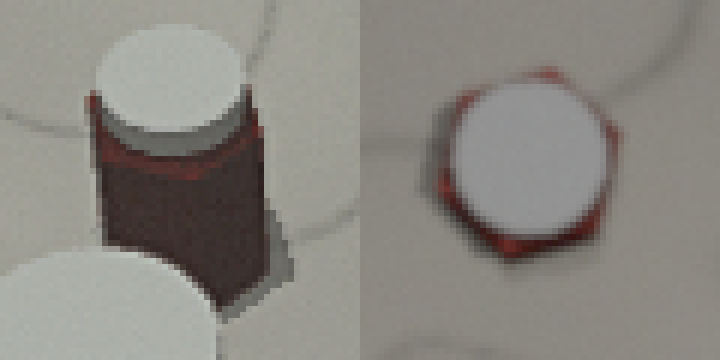

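Crop shows the hex jar with its white lid and red jam, corners at about −13° + 60k, so the flats sit near 15°. Refit carton2, then work out the first move to the bottle.

```bash
cat > go.py <<'E'
import sys,numpy as np
from cell import monitor
def go(x,y,z,a):
    s=monitor.read_state();p=s['eef_pos'];w=s['eef_rot'][2]
    d=np.array([x,y,z])-p;t=-((np.degrees(np.radians(a)+np.pi/2-w)+90)%180-90)
    print('pos',p.round(1),'a',round(np.degrees(w)-90,1),'-> shift',round(d[0]*np.cos(w)+d[1]*np.sin(w),1),round(d[0]*np.sin(w)-d[1]*np.cos(w),1),round(-d[2],1),'turn',round(t,1),'t',round(s['clock'],1),'F',s['wrist_force'].round(1),'gap',round(s['finger_gap'],1))
if __name__=='__main__': go(*map(float,sys.argv[1:]))
E
python3 go.py 548 77.5 240 90
python3 - <<'E'
from h import *
ct,cs=imaging.camera('top'),imaging.camera('scene')
a,b=get(ct,'carton2',(187,283)),get(cs,'carton2',(411,190))
for y in(0,.1): 
  print(np.round(fit('carton2',[(ct,a)],[478,303,y],True),3),np.round(fit('carton2',[(ct,a),(cs,b)],[478,303,y],True),3))
  
print('yellow',ray(ct,242,240,40))
E
```

```text
pos [178.7 520.2 224.5] a 71.0 -> shift -493.1 -298.7 -15.5 turn -19.0 t 2.2 F [ 0.  -0.2  0.1] gap 93.9Traceback (most recent call last):
  File "<stdin>", line 5, in <module>
  File "h.py", line 30, in fit
    best=min((minimize(cost,[p0[0],p0[1],y*50],method='Nelder-Mead',options=dict(initial_simplex=np.array([p0[0],p0[1],y*50])+np.array([[0,0,0],[8,0,0],[0,8,0],[0,0,8]]),xatol=.1,fatol=1e-5)) for y in ([p0[2]] if len(p0)>2 else [0])),key=lambda r:r.fun)
  File "h.py", line 30, in <genexpr>
    best=min((minimize(cost,[p0[0],p0[1],y*50],method='Nelder-Mead',options=dict(initial_simplex=np.array([p0[0],p0[1],y*50])+np.array([[0,0,0],[8,0,0],[0,8,0],[0,0,8]]),xatol=.1,fatol=1e-5)) for y in ([p0[2]] if len(p0)>2 else [0])),key=lambda r:r.fun)
              ~~~~~~~~^^^^^^^^^^^^^^^^^^^^^^^^^^^^^^^^^^^^^^^^^^^^^^^^^^^^^^^^^^^^^^^^^^^^^^^^^^^^^^^^^^^^^^^^^^^^^^^^^^^^^^^^^^^^^^^^^^^^^^^^^^^^^^^^^^^^^^^^^^^^^^^^^^^^^^^^^^^^^^^^^^^^^^^^^
    res = _minimize_neldermead(fun, x0, args, callback, bounds=bounds,
                               **options)
    fsim[k] = func(sim[k])
              ~~~~^^^^^^^^
    fx = function(np.copy(x), *(wrapper_args + args))
  File "h.py", line 29, in cost
    return sum(1-np.minimum(r:=render(c,name,p),m).sum()/np.maximum(r,m).sum() for c,m in obs)/len(obs)
           ~~~^^^^^^^^^^^^^^^^^^^^^^^^^^^^^^^^^^^^^^^^^^^^^^^^^^^^^^^^^^^^^^^^^^^^^^^^^^^^^^^^
  File "h.py", line 29, in <genexpr>
    return sum(1-np.minimum(r:=render(c,name,p),m).sum()/np.maximum(r,m).sum() for c,m in obs)/len(obs)
                 ~~~~~~~~~~^^^^^^^^^^^^^^^^^^^^^^^
TypeError: '<=' not supported between instances of 'float' and 'NoneType'
```

Emit:
{"name": "arm_command", "arguments": {
  "steps": [
    [1,-40,-24,-16,-3],
    [1,-82,-50,-16,-6],
    [1,-127,-77,-16,-9],
    [1,-173,-105,-16,-12],
    [1,-219,-133,-16,-15],
    [1,-265,-161,-16,-19],
    [1,-311,-188,-16,-19],
    [1,-357,-216,-16,-19],
    [1,-403,-244,-16,-19],
    [1,-445,-270,-16,-19],
    [0.7,-475,-288,-16,-19],
    [0.6,-493,-299,-16,-19],
    [0.6,-493,-299,-16,-19],
    [0.6,-493,-299,-16,-19],
    [0.6,-493,-299,-16,-19]
  ]
}}

```text
clock: 4.28
eef_pos: [547.4, 78.2, 240.7]
eef_rot: [3.142, 0.0, -3.14]
wrist_force: [0.4, -0.2, 0.3]
finger_gap: 56.4
finger_force: 0.0
```

```bash
python3 go.py 548 77.5 158 90; python3 - <<'E'
from h import *
ct,cs=imaging.camera('top'),imaging.camera('scene')
a=get(ct,'carton2',(187,283))
if a is not None: print(np.round(fit('carton2',[(ct,a)],[478,303,.08],True),3))
for c,n in((ct,'t'),(cs,'s')):
  print(proj(c,np.array([[548,77.5,240],[548,77.5,170],[548,77.5,0.]])).round())
im=np.hstack([ct['img'][120:420,100:440],cs['img'][60:360,200:540]])
cv2.imwrite('pics/g1.png',im[:,:,::-1])
E
```

```text
pos [547.4  78.2 240.7] a -269.9 -> shift -0.6 -0.7 82.7 turn 0.1 t 4.3 F [ 0.4 -0.2  0.3] gap 56.4
[4.77483e+02 3.04440e+02 8.80000e-02 5.50000e-02]
[[283. 233.]
 [285. 240.]
 [291. 254.]]
[[349. 162.]
 [347. 190.]
 [342. 245.]]
```

View pics/g1.png

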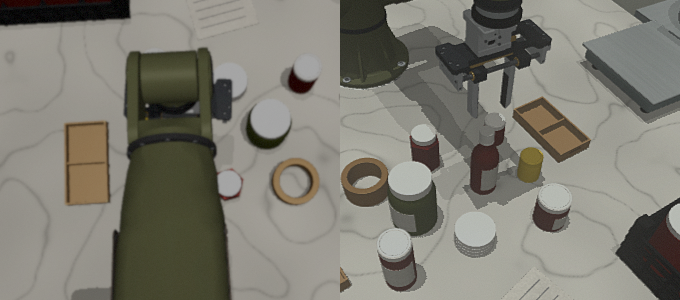

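The gripper's wide side runs along the closing direction, and the cap is centred between the fingers. Descend and grip.

Emit:
{"name": "arm_command", "arguments": {
  "steps": [
    [0.6,0,0,25,0],
    [0.6,0,-1,50,0],
    [0.6,0,-1,70,0],
    [0.6,0,-1,82,0],
    [0.6,0,-1,82,0],
    [0,0,-1,82,0],
    [0,0,-1,82,0],
    [0,0,-1,82,0],
    [0,0,-1,82,0],
    [0,0,-1,82,0],
    [0,0,-1,82,0]
  ],
  "force": 35
}}

```text
clock: 5.8
eef_pos: [548.0, 76.4, 158.9]
eef_rot: [3.141, 0.001, -3.141]
wrist_force: [0.6, 2.5, 6.1]
finger_gap: 29.4
finger_force: 35.0
```

Emit:
{"name": "arm_command", "arguments": {
  "steps": [
    [0,0,0,-5,0],
    [0,0,0,-15,0],
    [0,0,0,-35,0],
    [0,0,0,-60,0],
    [0,0,0,-90,0],
    [0,0,0,-120,0],
    [0,0,0,-145,0],
    [0,0,0,-160,0],
    [0,0,0,-165,0],
    [0,0,0,-165,0]
  ]
}}

```text
clock: 7.05
eef_pos: [547.7, 76.2, 322.9]
eef_rot: [-3.141, -0.001, -3.141]
wrist_force: [0.1, -0.1, -4.1]
finger_gap: 29.3
finger_force: 35.0
```

```bash
python3 go.py 522.3 -328 324 90
```

```text
pos [547.7  76.2 322.9] a -270.0 -> shift 25.7 -404.2 -1.1 turn 0.0 t 7.0 F [ 0.1 -0.1 -4.1] gap 29.3
```

Emit:
{"name": "arm_command", "arguments": {
  "steps": [
    [0,1,-8,0,0],
    [0,2,-25,0,0],
    [0,3,-50,0,0],
    [0,5,-80,0,0],
    [0,7,-112,0,0],
    [0,9,-145,0,0],
    [0,11,-178,0,0],
    [0,13,-211,0,0],
    [0,15,-244,0,0],
    [0,17,-277,0,0],
    [0,20,-310,0,0],
    [0,22,-340,0,0],
    [0,24,-366,0,0],
    [0,25,-386,0,0],
    [0,26,-398,0,0],
    [0,26,-404,0,0],
    [0,26,-404,0,0],
    [0,26,-404,0,0]
  ]
}}

```text
clock: 9.3
eef_pos: [522.3, -327.2, 323.6]
eef_rot: [3.142, 0.0, -3.14]
wrist_force: [0.3, 0.0, -4.3]
finger_gap: 29.2
finger_force: 35.0
```

```bash
python3 go.py 522.3 -328 162 90; python3 - <<'E'
from h import *
cs=imaging.camera('scene')
cv2.imwrite('pics/b1.png',cs['img'][100:400,40:340,::-1])
E
```

```text
pos [ 522.3 -327.2  323.6] a -269.9 -> shift 0.0 -0.8 161.6 turn 0.1 t 9.3 F [ 0.3  0.  -4.3] gap 29.2
```

View pics/b1.png

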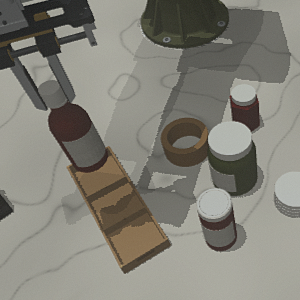

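```bash
python3 - <<'E'
from h import *
cs=imaging.camera('scene')
q=proj(cs,np.array([[522.3,-327.5,336.],[522.3,-327.5,166]]))-[40,100];print(q)
r=trace(cs,'bottle')
for d in r[:2]:
  m=d['region'];ys,xs=np.nonzero(m);print(d['p'],d['rect'],'pca',np.linalg.eigh(np.cov(xs,ys))[1][:,1]) 
d0=render(cs,'bottle',[522.3,-327.5,0,166]);ys,xs=np.nonzero(d0>.5);print('exp',xs.min(),xs.max(),ys.min(),ys.max(),np.linalg.eigh(np.cov(xs,ys))[1][:,1])
E
```

```text
[[ 48.27598273  85.70180857]
 [ 89.73369648 158.61010787]]
0.9 [115.4, 227.2, 69.9, 97.3] pca [0.52308506 0.85228048]
exp 77 148 178 273 [0.50389795 0.86376319]
```

Emit:
{"name": "arm_command", "arguments": {
  "steps": [
    [0,0,0,10,0],
    [0,0,0,30,0],
    [0,0,-1,58,0],
    [0,0,-1,88,0],
    [0,0,-1,115,0],
    [0,0,-1,135,0],
    [0,0,-1,148,0],
    [0,0,-1,155,0],
    [0,0,-1,158,0],
    [0,0,-1,159,0],
    [0,0,-1,160,0],
    [0,0,-1,160,0]
  ]
}}

```text
clock: 10.95
eef_pos: [522.2, -328.8, 163.7]
eef_rot: [-3.141, 0.0, -3.141]
wrist_force: [0.7, 0.8, -4.5]
finger_gap: 29.6
finger_force: 35.0
```

Emit:
{"name": "arm_command", "arguments": {
  "steps": [
    [0,0,0,0.5,0],
    [0,0,0,1,0],
    [0,0,0,1,0]
  ]
}}

```text
clock: 11.32
eef_pos: [522.3, -328.8, 162.9]
eef_rot: [-3.141, 0.001, -3.141]
wrist_force: [-0.4, 1.0, -0.6]
finger_gap: 29.6
finger_force: 35.0
```

Emit:
{"name": "arm_command", "arguments": {
  "steps": [
    [0.34,0,0,0,0],
    [0.38,0,0,0,0],
    [0.5,0,0,0,0],
    [0.6,0,0,0,0],
    [0.6,0,0,0,0],
    [0.6,0,0,-10,0],
    [0.6,0,0,-30,0],
    [0.8,0,0,-55,0],
    [1,0,0,-70,0],
    [1,0,0,-70,0]
  ]
}}

```text
clock: 12.58
eef_pos: [522.4, -328.9, 233.5]
eef_rot: [-3.14, 0.002, -3.141]
wrist_force: [0.4, -0.0, 0.0]
finger_gap: 82.9
finger_force: 0.0
```

```bash
python3 go.py 689.5 156 230 99
```

```text
pos [ 522.4 -328.9  233.5] a -269.9 -> shift -167.5 484.8 3.5 turn -8.9 t 12.6 F [ 0.4 -0.   0. ] gap 82.9
```

Emit:
{"name": "arm_command", "arguments": {
  "steps": [
    [1,-15,40,3,-2],
    [1,-32,92,3,-4],
    [1,-50,145,3,-6],
    [1,-68,197,3,-9],
    [1,-86,249,3,-9],
    [1,-104,301,3,-9],
    [1,-122,353,3,-9],
    [1,-140,405,3,-9],
    [1,-155,448,3,-9],
    [1,-164,475,3,-9],
    [1,-167,485,20,-9],
    [1,-167,485,60,-9],
    [1,-167,485,100,-9],
    [1,-167,485,108,-9],
    [1,-167,485,108,-9]
  ]
}}

```text
clock: 14.45
eef_pos: [688.8, 155.8, 124.6]
eef_rot: [-3.142, -0.0, -2.984]
wrist_force: [-0.1, -0.2, 0.7]
finger_gap: 94.1
finger_force: 0.0
```

```bash
python3 go.py 689.5 156 52 99; python3 - <<'E'
from h import *
ct,cs=imaging.camera('top'),imaging.camera('scene')
im=np.hstack([ct['img'][100:400,150:530],cs['img'][150:450,100:500]])
cv2.imwrite('pics/g2.png',im[:,:,::-1])
E
```

```text
pos [688.8 155.8 124.6] a -261.0 -> shift -0.7 0.1 72.6 turn 0.0 t 14.4 F [-0.1 -0.2  0.7] gap 94.1
```

View pics/g2.png

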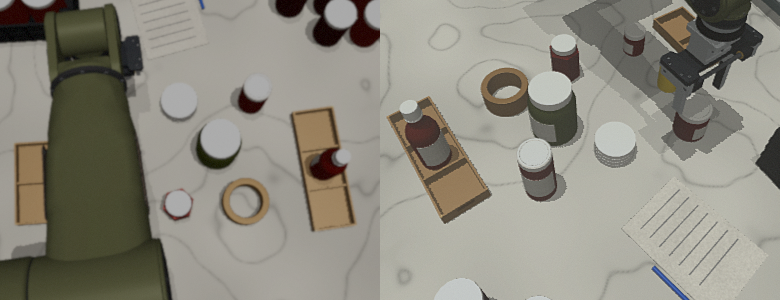

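The bottle is upright in the middle cell and the fingers straddle the squat jar. Descend and grip.

Emit:
{"name": "arm_command", "arguments": {
  "steps": [
    [1,0,0,20,0],
    [1,0,0,40,0],
    [1,0,0,58,0],
    [1,0,0,70,0],
    [1,0,0,72,0],
    [1,0,0,72,0],
    [0.6,0,0,72,0],
    [0.6,0,0,72,0],
    [0.6,0,0,72,0],
    [0.6,0,0,72,0],
    [0.6,0,0,72,0]
  ],
  "force": 25
}}

```text
clock: 15.92
eef_pos: [688.8, 156.5, 52.8]
eef_rot: [3.141, 0.0, -2.984]
wrist_force: [-0.9, 1.0, 3.8]
finger_gap: 67.9
finger_force: 25.0
```

Emit:
{"name": "arm_command", "arguments": {
  "steps": [
    [0.6,0,0,-5,0],
    [0.6,0,0,-15,0],
    [0.6,0,0,-35,0],
    [0.6,0,0,-65,0],
    [0.6,0,0,-95,0],
    [0.6,0,0,-125,0],
    [0.6,0,0,-150,0],
    [0.6,0,0,-162,0],
    [0.6,0,0,-165,0],
    [0.6,0,0,-165,0]
  ]
}}

```text
clock: 17.18
eef_pos: [688.5, 156.4, 216.7]
eef_rot: [-3.142, -0.001, -2.984]
wrist_force: [0.1, 0.2, -3.3]
finger_gap: 67.7
finger_force: 25.0
```

```bash
python3 go.py 609.5 -314 218 99
```

```text
pos [688.5 156.4 216.7] a -261.0 -> shift 152.0 -452.1 -1.3 turn 0.0 t 17.2 F [ 0.1  0.2 -3.3] gap 67.7
```

Emit:
{"name": "arm_command", "arguments": {
  "steps": [
    [0.6,3,-8,0,0],
    [0.6,9,-26,0,0],
    [0.6,18,-54,0,0],
    [0.6,30,-88,0,0],
    [0.6,42,-124,0,0],
    [0.6,54,-160,0,0],
    [0.6,66,-196,0,0],
    [0.6,78,-232,0,0],
    [0.6,90,-268,0,0],
    [0.6,102,-304,0,0],
    [0.6,114,-340,0,0],
    [0.6,126,-374,0,0],
    [0.6,136,-404,0,0],
    [0.6,144,-428,0,0],
    [0.6,150,-445,0,0],
    [0.6,152,-452,0,0],
    [0.6,152,-452,0,0],
    [0.6,152,-452,0,0]
  ]
}}

```text
clock: 19.42
eef_pos: [610.0, -313.1, 217.5]
eef_rot: [3.141, 0.0, -2.983]
wrist_force: [0.3, 0.7, -2.0]
finger_gap: 67.9
finger_force: 25.0
```

```bash
python3 go.py 609.5 -314 57 99
```

```text
pos [ 610.  -313.1  217.5] a -260.9 -> shift 0.6 -0.8 160.5 turn 0.1 t 19.4 F [ 0.3  0.7 -2. ] gap 67.9
```

Emit:
{"name": "arm_command", "arguments": {
  "steps": [
    [0.6,0,0,10,0],
    [0.6,0,-1,30,0],
    [0.6,0,-1,58,0],
    [0.6,0,-1,88,0],
    [0.6,0,-1,115,0],
    [0.6,0,-1,135,0],
    [0.6,0,-1,148,0],
    [0.6,0,-1,155,0],
    [0.6,0,-1,158,0],
    [0.6,0,-1,159,0],
    [0.6,0,-1,160,0],
    [0.6,0,-1,160,0]
  ]
}}

```text
clock: 20.92
eef_pos: [609.9, -314.9, 57.7]
eef_rot: [-3.141, 0.0, -2.984]
wrist_force: [0.2, 0.4, -4.0]
finger_gap: 67.5
finger_force: 25.0
```

Emit:
{"name": "arm_command", "arguments": {
  "steps": [
    [0.6,0,0,0.5,0],
    [0.6,0,0,1,0],
    [0.6,0,0,1,0]
  ]
}}

```text
clock: 21.3
eef_pos: [609.9, -314.9, 56.8]
eef_rot: [-3.141, 0.0, -2.984]
wrist_force: [-2.1, 1.4, 1.1]
finger_gap: 68.1
finger_force: 25.0
```

Contact. Release and rise.

Emit:
{"name": "arm_command", "arguments": {
  "steps": [
    [0.74,0,0,0,0],
    [0.78,0,0,0,0],
    [0.9,0,0,0,0],
    [0.95,0,0,0,0],
    [0.95,0,0,0,0],
    [0.95,0,0,-10,0],
    [0.95,0,0,-40,0],
    [1,0,0,-90,0],
    [1,0,0,-140,0],
    [1,0,0,-175,0],
    [1,0,0,-180,0],
    [1,0,0,-180,0]
  ]
}}

```text
clock: 22.8
eef_pos: [609.7, -314.8, 235.8]
eef_rot: [3.141, -0.001, -2.984]
wrist_force: [0.2, -0.0, 0.2]
finger_gap: 94.1
finger_force: 0.0
```

```bash
python3 go.py 431.6 -7.7 230 75; python3 - <<'E'
from h import *
ct,cs=imaging.camera('top'),imaging.camera('scene')
for n,p,q in(('squat_jar',[609,-314,0],None),('bottle',[522,-328,0],None)):
  for l,c in(('t',ct),('s',cs)):
    u=proj(c,np.array([[p[0],p[1],50.]]))[0];m=get(c,n,u)
    if m is not None: print(n,l,np.round(fit(n,[(c,m)],p[:2],False,4),2))
c=ct;m=get(c,'hex_jar',(328,304))
if m is not None:
  for k in(0,15,30,45):print(np.round(fit('hex_jar',[(c,m)],[431,-8,np.radians(k)],True),2))
E
```

```text
pos [ 609.7 -314.8  235.8] a -261.0 -> shift 127.6 331.3 5.8 turn 24.0 t 22.8 F [ 0.2 -0.   0.2] gap 94.1
squat_jar t [ 6.1299e+02 -3.1201e+02  1.0000e-02  8.6000e-01]
squat_jar s [ 6.0931e+02 -3.1590e+02  2.0000e-02  1.0000e-01]
bottle s [ 5.1867e+02 -3.2913e+02  1.3000e-01  1.6000e-01]
[ 4.3106e+02 -8.5300e+00  1.9000e-01  8.0000e-02]
[ 4.3025e+02 -7.3500e+00  3.2000e-01  8.0000e-02]
[ 4.3058e+02 -8.0500e+00  2.7000e-01  8.0000e-02]
[ 4.3064e+02 -7.8300e+00  1.2900e+00  8.0000e-02]
```

Emit:
{"name": "arm_command", "arguments": {
  "steps": [
    [1,15,40,0,6],
    [1,34,88,0,12],
    [1,52,136,0,18],
    [1,71,184,0,24],
    [1,90,232,0,24],
    [1,108,280,0,24],
    [1,121,313,0,24],
    [1,128,331,20,24],
    [1,128,331,60,24],
    [1,128,331,95,24],
    [1,128,331,104,24],
    [1,128,331,104,24]
  ]
}}

```text
clock: 24.65
eef_pos: [431.6, -8.2, 132.9]
eef_rot: [-3.142, -0.0, 2.88]
wrist_force: [-0.4, 0.0, 0.7]
finger_gap: 94.1
finger_force: 0.0
```

```bash
python3 go.py 431 -8 62 75; python3 - <<'E'
from h import *
cs=imaging.camera('scene')
cv2.imwrite('pics/g3.png',cv2.resize(cs['img'][100:400,80:400,::-1],None,fx=1.8,fy=1.8))
E
```

```text
pos [431.6  -8.2 132.9] a 75.0 -> shift 0.6 0.0 70.9 turn 0.0 t 24.6 F [-0.4  0.   0.7] gap 94.1
```

View pics/g3.png

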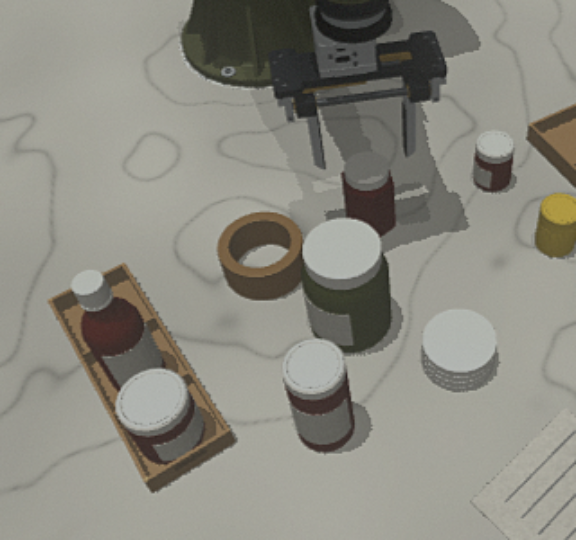

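Bottle and squat jar stand in their cells, and the fingers straddle the hex jar. Descend and grip.

Emit:
{"name": "arm_command", "arguments": {
  "steps": [
    [1,0,0,20,0],
    [1,0,0,40,0],
    [1,0,0,58,0],
    [1,0,0,68,0],
    [1,0,0,71,0],
    [1,0,0,71,0],
    [0.5,0,0,71,0],
    [0.5,0,0,71,0],
    [0.5,0,0,71,0],
    [0.5,0,0,71,0],
    [0.5,0,0,71,0],
    [0.5,0,0,71,0]
  ],
  "force": 25
}}

```text
clock: 26.2
eef_pos: [431.5, -8.1, 61.6]
eef_rot: [3.141, 0.0, 2.881]
wrist_force: [0.5, 1.5, 1.8]
finger_gap: 58.5
finger_force: 24.8
```

Emit:
{"name": "arm_command", "arguments": {
  "steps": [
    [0.5,0,0,-5,0],
    [0.5,0,0,-15,0],
    [0.5,0,0,-35,0],
    [0.5,0,0,-65,0],
    [0.5,0,0,-90,0],
    [0.5,0,0,-105,0],
    [0.5,0,0,-110,0],
    [0.5,0,0,-110,0]
  ]
}}

```text
clock: 27.2
eef_pos: [431.2, -8.1, 171.1]
eef_rot: [-3.141, -0.0, 2.881]
wrist_force: [-0.9, -0.0, -2.0]
finger_gap: 57.7
finger_force: 24.8
```

```bash
python3 go.py 435.4 -342 172 99
```

```text
pos [431.2  -8.1 171.1] a 75.0 -> shift -90.2 -321.5 -0.9 turn -24.0 t 27.2 F [-0.9 -0.  -2. ] gap 57.7
```

Emit:
{"name": "arm_command", "arguments": {
  "steps": [
    [0.5,-2,-8,0,-1],
    [0.5,-7,-26,0,-3],
    [0.5,-15,-54,0,-6],
    [0.5,-24,-86,0,-9],
    [0.5,-34,-120,0,-12],
    [0.5,-43,-154,0,-15],
    [0.5,-53,-188,0,-18],
    [0.5,-62,-222,0,-21],
    [0.5,-71,-254,0,-23],
    [0.5,-79,-282,0,-24],
    [0.5,-85,-303,0,-24],
    [0.5,-89,-316,0,-24],
    [0.5,-90,-321,0,-24],
    [0.5,-90,-321,0,-24],
    [0.5,-90,-321,0,-24]
  ]
}}

```text
clock: 29.08
eef_pos: [435.6, -340.9, 171.5]
eef_rot: [3.142, 0.0, -2.983]
wrist_force: [-0.4, -0.0, -2.1]
finger_gap: 58.0
finger_force: 24.8
```

```bash
python3 go.py 435.4 -342 66 99
```

```text
pos [ 435.6 -340.9  171.5] a -260.9 -> shift 0.4 -1.0 105.5 turn 0.1 t 29.1 F [-0.4 -0.  -2.1] gap 58.0
```

Emit:
{"name": "arm_command", "arguments": {
  "steps": [
    [0.5,0,0,8,0],
    [0.5,0,-1,26,0],
    [0.5,0,-1,50,0],
    [0.5,0,-1,74,0],
    [0.5,0,-1,92,0],
    [0.5,0,-1,100,0],
    [0.5,0,-1,103,0],
    [0.5,0,-1,104,0],
    [0.5,0,-1,105,0],
    [0.5,0,-1,105,0]
  ]
}}

```text
clock: 30.32
eef_pos: [435.8, -342.6, 66.8]
eef_rot: [-3.141, 0.0, -2.984]
wrist_force: [0.5, 0.2, -2.4]
finger_gap: 58.3
finger_force: 24.8
```

Emit:
{"name": "arm_command", "arguments": {
  "steps": [
    [0.5,0,0,0.5,0],
    [0.5,0,0,1,0],
    [0.5,0,0,1,0]
  ]
}}

```text
clock: 30.7
eef_pos: [435.8, -342.5, 65.6]
eef_rot: [-3.141, 0.0, -2.984]
wrist_force: [0.3, 0.8, -0.0]
finger_gap: 58.0
finger_force: 24.8
```

Emit:
{"name": "arm_command", "arguments": {
  "steps": [
    [0.65,0,0,0,0],
    [0.7,0,0,0,0],
    [0.8,0,0,0,0],
    [0.95,0,0,0,0],
    [0.95,0,0,0,0],
    [0.95,0,0,-10,0],
    [0.95,0,0,-40,0],
    [1,0,0,-90,0],
    [1,0,0,-140,0],
    [1,0,0,-170,0],
    [1,0,0,-170,0]
  ]
}}

```text
clock: 32.08
eef_pos: [436.2, -342.9, 238.2]
eef_rot: [-3.138, 0.003, -2.984]
wrist_force: [-0.1, -0.1, -0.2]
finger_gap: 93.8
finger_force: 0.0
```

```bash
python3 go.py 672.3 -168.8 230 99
```

```text
pos [ 436.2 -342.9  238.2] a -261.0 -> shift -260.6 134.8 8.2 turn 0.0 t 32.1 F [-0.1 -0.1 -0.2] gap 93.8
```

Emit:
{"name": "arm_command", "arguments": {
  "steps": [
    [1,-30,16,0,0],
    [1,-70,36,0,0],
    [1,-112,58,0,0],
    [1,-154,80,0,0],
    [1,-196,102,0,0],
    [1,-232,120,0,0],
    [1,-254,132,0,0],
    [1,-260,135,20,0],
    [1,-260,135,55,0],
    [1,-260,135,68,0],
    [1,-260,135,68,0],
    [1,-260,135,68,0]
  ]
}}

```text
clock: 33.58
eef_pos: [671.4, -168.7, 168.8]
eef_rot: [-3.141, 0.002, -2.984]
wrist_force: [0.5, -0.4, 0.1]
finger_gap: 94.3
finger_force: 0.0
```

```bash
python3 go.py 672.3 -168.8 95 99; python3 - <<'E'
from h import *
cs=imaging.camera('scene')
cv2.imwrite('pics/g4.png',cv2.resize(cs['img'][120:400,80:400,::-1],None,fx=1.8,fy=1.8))
E
```

```text
pos [ 671.4 -168.7  168.8] a -261.0 -> shift -0.8 -0.2 73.8 turn 0.0 t 33.6 F [ 0.5 -0.4  0.1] gap 94.3
```

View pics/g4.png

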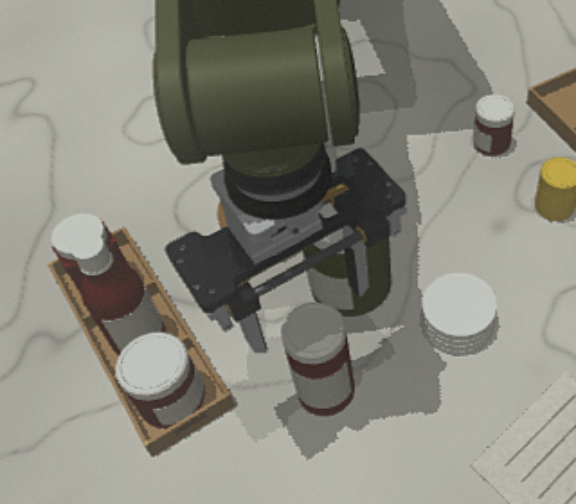

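Carton3 holds all three upright. The fingers straddle the tall jar, clear of the pickle jar.

Emit:
{"name": "arm_command", "arguments": {
  "steps": [
    [1,0,0,20,0],
    [1,0,0,40,0],
    [1,0,0,58,0],
    [1,-1,0,71,0],
    [1,-1,0,74,0],
    [1,-1,0,74,0],
    [0.5,-1,0,74,0],
    [0.5,-1,0,74,0],
    [0.5,-1,0,74,0],
    [0.5,-1,0,74,0],
    [0.5,-1,0,74,0],
    [0.5,-1,0,74,0]
  ],
  "force": 28
}}

```text
clock: 35.12
eef_pos: [672.3, -168.1, 93.6]
eef_rot: [-3.141, 0.0, -2.984]
wrist_force: [-0.9, 1.2, 1.5]
finger_gap: 59.5
finger_force: 28.0
```

Emit:
{"name": "arm_command", "arguments": {
  "steps": [
    [0.5,0,0,-5,0],
    [0.5,0,0,-15,0],
    [0.5,0,0,-35,0],
    [0.5,0,0,-65,0],
    [0.5,0,0,-95,0],
    [0.5,0,0,-125,0],
    [0.5,0,0,-142,0],
    [0.5,0,0,-150,0],
    [0.5,0,0,-150,0]
  ]
}}

```text
clock: 36.25
eef_pos: [672.2, -168.1, 243.2]
eef_rot: [3.141, -0.0, -2.984]
wrist_force: [1.0, -0.3, -3.5]
finger_gap: 59.8
finger_force: 28.0
```

```bash
python3 go.py 521.4 307.9 244 95
```

```text
pos [ 672.2 -168.1  243.2] a -261.0 -> shift 74.0 493.8 -0.8 turn 4.0 t 36.2 F [ 1.  -0.3 -3.5] gap 59.8
```

Emit:
{"name": "arm_command", "arguments": {
  "steps": [
    [0.5,1,8,0,0],
    [0.5,4,26,0,0],
    [0.5,8,54,0,0],
    [0.5,13,88,0,1],
    [0.5,18,124,0,1],
    [0.5,24,160,0,1],
    [0.5,29,196,0,2],
    [0.5,35,232,0,2],
    [0.5,40,268,0,2],
    [0.5,46,304,0,3],
    [0.5,51,340,0,3],
    [0.5,56,376,0,3],
    [0.5,62,412,0,4],
    [0.5,66,444,0,4],
    [0.5,70,470,0,4],
    [0.5,73,487,0,4],
    [0.5,74,494,0,4],
    [0.5,74,494,0,4],
    [0.5,74,494,0,4]
  ]
}}

```text
clock: 38.62
eef_pos: [521.7, 307.4, 243.4]
eef_rot: [-3.141, -0.0, -3.054]
wrist_force: [-0.7, 0.5, -3.1]
finger_gap: 59.9
finger_force: 28.0
```

```bash
python3 go.py 521.4 307.9 98 95
```

```text
pos [521.7 307.4 243.4] a -265.0 -> shift 0.3 0.5 145.4 turn -0.0 t 38.6 F [-0.7  0.5 -3.1] gap 59.9
```

Emit:
{"name": "arm_command", "arguments": {
  "steps": [
    [0.5,0,0,8,0],
    [0.5,0,0,26,0],
    [0.5,0,0,54,0],
    [0.5,0,0,84,0],
    [0.5,0,0,110,0],
    [0.5,0,0,128,0],
    [0.5,0,0,138,0],
    [0.5,0,0,142,0],
    [0.5,0,0,144,0],
    [0.5,0,0,145,0],
    [0.5,0,0,145,0]
  ]
}}

```text
clock: 40.0
eef_pos: [521.6, 308.2, 98.8]
eef_rot: [3.141, 0.001, -3.053]
wrist_force: [0.2, -0.2, -2.8]
finger_gap: 59.9
finger_force: 28.0
```

Emit:
{"name": "arm_command", "arguments": {
  "steps": [
    [0.5,0,0,0.5,0],
    [0.5,0,0,1,0],
    [0.5,0,0,1,0]
  ]
}}

```text
clock: 40.38
eef_pos: [521.5, 308.1, 97.6]
eef_rot: [3.142, 0.0, -3.053]
wrist_force: [0.7, -0.7, -3.2]
finger_gap: 59.4
finger_force: 28.0
```

Emit:
{"name": "arm_command", "arguments": {
  "steps": [
    [0.5,0,0,0.5,0],
    [0.5,0,0,0.5,0]
  ]
}}

```text
clock: 40.62
eef_pos: [521.6, 308.2, 97.5]
eef_rot: [3.141, 0.001, -3.053]
wrist_force: [-3.0, -1.1, 5.3]
finger_gap: 59.7
finger_force: 28.0
```

Contact. Release and rise.

Emit:
{"name": "arm_command", "arguments": {
  "steps": [
    [0.65,0,0,0,0],
    [0.7,0,0,0,0],
    [0.8,0,0,0,0],
    [0.95,0,0,0,0],
    [0.95,0,0,0,0],
    [0.95,0,0,-10,0],
    [0.95,0,0,-40,0],
    [1,0,0,-80,0],
    [1,0,0,-110,0],
    [1,0,0,-120,0],
    [1,0,0,-120,0]
  ]
}}

```text
clock: 42.0
eef_pos: [521.4, 308.1, 216.9]
eef_rot: [3.141, 0.0, -3.054]
wrist_force: [0.7, -0.6, 0.1]
finger_gap: 94.0
finger_force: 0.0
```

```bash
python3 go.py 437.8 167.4 120 95; python3 - <<'E'
from h import *
ct,cs=imaging.camera('top'),imaging.camera('scene')
for n,p in(('small_jar',[437.8,167.4,0]),('tall_jar',[521,308,4]),('hex_jar',[435,-342,4])):
  for l,c in(('t',ct),('s',cs)):
    u=proj(c,np.array([[p[0],p[1],50.]]))[0];m=get(c,n,u)
    if m is not None: print(n,l,np.round(fit(n,[(c,m)],p[:2],False,p[2]),2))
E
```

```text
pos [521.4 308.1 216.9] a -265.0 -> shift 95.7 -132.8 96.9 turn 0.0 t 42.0 F [ 0.7 -0.6  0.1] gap 94.0
small_jar t [ 4.3777e+02  1.6650e+02 -3.9000e-01  9.0000e-02]
small_jar s [ 4.3561e+02  1.6801e+02 -1.4000e-01  1.5000e-01]
tall_jar t [501.93 280.3    0.94   0.62]
tall_jar s [5.2166e+02 3.0683e+02 5.0000e-02 1.0000e-01]
hex_jar t [ 4.3527e+02 -3.4324e+02  9.0000e-02  9.0000e-02]
hex_jar s [ 413.7  -348.44    0.46    0.6 ]
```

Emit:
{"name": "arm_command", "arguments": {
  "steps": [
    [1,20,-28,0,0],
    [1,50,-70,0,0],
    [1,80,-112,0,0],
    [1,96,-133,30,0],
    [1,96,-133,70,0],
    [1,96,-133,97,0],
    [1,96,-133,120,0],
    [1,96,-133,145,0],
    [1,96,-133,158,0],
    [1,96,-133,161,0],
    [1,96,-133,161,0],
    [0.4,96,-133,161,0],
    [0.4,96,-133,161,0],
    [0.4,96,-133,161,0],
    [0.4,96,-133,161,0],
    [0.4,96,-133,161,0],
    [0.4,96,-133,161,0]
  ],
  "force": 20
}}

```text
clock: 44.52
eef_pos: [437.6, 167.2, 56.0]
eef_rot: [3.141, 0.0, -3.054]
wrist_force: [0.9, 1.0, 1.6]
finger_gap: 50.0
finger_force: 20.0
```

Emit:
{"name": "arm_command", "arguments": {
  "steps": [
    [0.4,0,0,-5,0],
    [0.4,0,0,-15,0],
    [0.4,0,0,-35,0],
    [0.4,0,0,-60,0],
    [0.4,0,0,-75,0],
    [0.4,0,0,-80,0],
    [0.4,0,0,-80,0]
  ]
}}

```text
clock: 45.4
eef_pos: [437.4, 167.1, 135.7]
eef_rot: [-3.142, -0.0, -3.054]
wrist_force: [0.1, 0.3, -2.4]
finger_gap: 49.8
finger_force: 20.0
```

```bash
python3 go.py 433.8 300.1 60 95
```

```text
pos [437.4 167.1 135.7] a -265.0 -> shift -8.1 132.8 75.7 turn 0.0 t 45.4 F [ 0.1  0.3 -2.4] gap 49.8
```

Emit:
{"name": "arm_command", "arguments": {
  "steps": [
    [0.4,0,8,0,0],
    [0.4,-2,25,0,0],
    [0.4,-3,50,0,0],
    [0.4,-5,78,0,0],
    [0.4,-6,105,0,0],
    [0.4,-8,124,0,0],
    [0.4,-8,132,0,0],
    [0.4,-8,133,5,0],
    [0.4,-8,133,20,0],
    [0.4,-8,133,42,0],
    [0.4,-8,133,60,0],
    [0.4,-8,133,70,0],
    [0.4,-8,133,73,0],
    [0.4,-8,133,74,0],
    [0.4,-8,133,74.5,0],
    [0.4,-8,133,74.5,0]
  ]
}}

```text
clock: 47.4
eef_pos: [433.9, 300.4, 61.8]
eef_rot: [3.141, 0.001, -3.053]
wrist_force: [0.0, -0.1, -1.1]
finger_gap: 49.9
finger_force: 20.0
```

Emit:
{"name": "arm_command", "arguments": {
  "steps": [
    [0.4,0,0,0.5,0],
    [0.4,0,0,1,0],
    [0.4,0,0,1,0]
  ]
}}

```text
clock: 47.78
eef_pos: [433.8, 300.4, 60.4]
eef_rot: [3.142, -0.0, -3.053]
wrist_force: [-0.1, 0.7, -1.1]
finger_gap: 49.4
finger_force: 20.0
```

Emit:
{"name": "arm_command", "arguments": {
  "steps": [
    [0.4,0,0,0.5,0],
    [0.4,0,0,0.5,0]
  ]
}}

```text
clock: 48.02
eef_pos: [433.8, 300.4, 60.0]
eef_rot: [3.142, 0.0, -3.054]
wrist_force: [-0.9, 0.0, 0.3]
finger_gap: 49.9
finger_force: 20.0
```

Emit:
{"name": "arm_command", "arguments": {
  "steps": [
    [0.55,0,0,0,0],
    [0.6,0,0,0,0],
    [0.75,0,0,0,0],
    [0.9,0,0,0,0],
    [0.9,0,0,0,0],
    [0.9,0,0,-10,0],
    [0.9,0,0,-40,0],
    [1,0,0,-80,0],
    [1,0,0,-130,0],
    [1,0,0,-180,0],
    [1,20,-60,-200,0],
    [1,40,-120,-200,0],
    [1,60,-180,-200,0],
    [1,60,-200,-200,0],
    [1,60,-200,-200,0],
    [1,60,-200,-200,0]
  ]
}}

```text
clock: 50.02
eef_pos: [391.7, 96.5, 260.3]
eef_rot: [3.141, 0.0, -3.053]
wrist_force: [-0.1, -0.4, 0.2]
finger_gap: 94.1
finger_force: 0.0
```

```bash
python3 - <<'E'
from h import *
ct,cs=imaging.camera('top'),imaging.camera('scene')
im=np.hstack([ct['img'][130:400,140:530],cs['img'][130:400,90:480]])
cv2.imwrite('pics/end.png',im[:,:,::-1])
E
```

```text
(no output)
```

View pics/end.png

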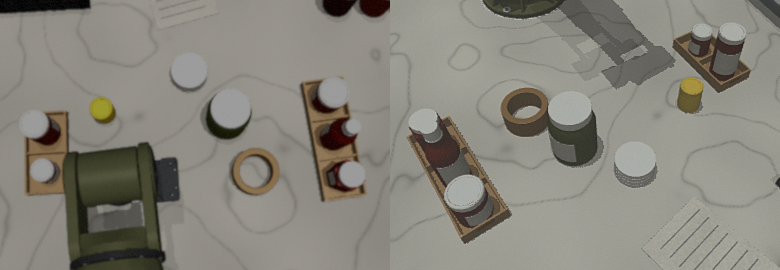

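All five stand upright in their cells, and the pickle jar, tape roll, lid stack and yellow jar are where they were.

```bash
python3 -c "
from cell import job
print(job.sign_off())"
```

```text
the job is handed in; nothing more can be done
None
```

Both cartons are packed as asked: squat jar, bottle and hex jar in carton3, tall and small jars in carton2, all upright, nothing else moved; signed off at about 50 s, verdict not shown.

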